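Prop the sprung catch open and take out the valve body

ROBOT

A 6-joint arm with a two-finger parallel gripper is mounted at the origin on a cart in front of the work surface, level with it; the furniture and walls round the work are solid. World frame = base frame: x ahead of the robot, y to its left, z up, the work surface at z = 0. Lengths are in m, angles in rad, forces in N, time in s.
With the tool pointing down it reaches from about 0.4 to 0.925 m from the base axis. Payload 3.4 kg.
Tool frame: the origin (TCP) lies midway between the tips of the shut fingers; the grasp point (between the pads) lies robot.hold_point_z behind it (robot.hold_point_z is the distance from the TCP to the grasp point, in m); y points along the fingers, z is the direction in which the jaws open and shut, and the axes are right-handed (so a half turn about y gives the same grasp; the last joint's range is limited). The gripper opens to 85 mm and grips with 20 to 120 N. Pads are 22 mm wide; open, the fingers measure 114 mm over their backs; the gripper's body (76 mm by 85 mm) begins 54 mm behind the grasp point. The pads swing forward as they close: fully open they stand 13 mm farther back than shut.
Start: joints at [1.196, 0.307, 1.506, -0, 1.328, -0.073], TCP at [0.171, 0.549, 0.231] pointing down, gripper open.
Joint ranges: [-3.12, 3.12], [-1.05, 2.28], [0.14, 2.33], [-1.42, 4.57], [0.1, 2.73], [-2.68, 2.68]. Speed limits (rad/s): [2.57, 2.57, 3.14, 3.14, 3.14, 3.14].

INTERFACE

Orientations are given as a unit quaternion [w, x, y, z].
In Python, from cell import robot gives the robot as it stands.
- The arm moves only by the tool step_arm, never from a script. Its argument "plan" is a list of rows, each a list of 7 numbers: the gripper's target within -1 to 1 (fully open at 1, half-way at 0, shut at -1), then the shift along the world's x, y, z as a fraction of full scale, then the turn, a rotation vector about the world's x, y, z as a fraction of full scale. In form: [[fingers, tx, ty, tz, rx, ry, rz], ...]. A call has exactly 8 rows; each row is the pose to reach, as a shift and turn from the pose commanded when the call began; what a row does not reach only later rows make up. Full scale, the value 1, is 25 cm for a shift and 60 degrees for a turn. A row lasts 1/8 s, in which the tool goes at most 62.5 mm and 10.7 degrees, less where a joint would pass 70% of its speed; a pose out of reach is approached as far as the arm can. A call with a number of a shift or a turn outside -1 to 1 is refused whole. A call with a gripper value outside its range is refused whole. The fingers move at their own pace and stop on an object; the grip force is fixed at half the most. Time passes only in rows, so rows that repeat a pose let the fingers close, or fill a call up. It gives the time, the measured TCP pose, the force and the opening at its end, in the units of the state.
- robot.observe(): the state, without advancing time (a new reading comes with each control period).
- robot.grab_frame(name): name is "scene" or "top" or "wrist"; returns a dict with "frame" (420x560x3 uint8, red, green, blue), "vertical_fov" (degrees; the focal length in pixels is half the picture's height over the tangent of half this angle, whatever the lens; pixels are square), "cx", "cy" (the principal point, pixels), "eye" and "orientation" of the camera in the world. Camera axes: x right, y down, z forward; pixel columns grow to the right and rows downward; lengths in m; the calibration is good to about 2 mm. A picture is of the moment at which its call begins. There is no depth.
- robot.finish_job(): hands the job in, once; it reports no verdict.
The state is a dict: "time": time; "joint_positions": joint angles; "dq": joint speeds; "joint_efforts": joint torques, N m; "position": TCP position; "ee_rot": TCP orientation; "contact_force": force on the tool from outside, world axes, zero at the start; "moment": the same for the moment, N m; "opening": opening from 0.0 (shut) to 1.0 (fully open).
Only numpy, scipy, OpenCV 4.12 (cv2) and the standard library are available. Lean on these libraries where they do the work, as an engineer would, in place of code of your own. Each camera call takes 0.05 s, during which the arm holds its last target. There are 200 camera calls.

TASK

The dark valve body is trapped in the holding fixture by the red sprung catch. Push the thick wooden peg, nose down, fully home between the fixture's grey stop and the red ramp so that it wedges the catch open by itself; then lift the valve body out and stand it upright in the blue tray, leaving the peg upright in place.

Things in the scene. Friction and masses are not known exactly. Their poses are not given: they have to be found in the camera images.
- fixture: Fixed plate 150x180 mm, 8 thick; origin under it at bench level, own x away from robot (yaw within 0.3 rad). Valve nest at own (-15,-45) mm, blocks 10 high. Peg seat at own (-15,+45): grey stop, 42 above bench, face 14 mm to the -x side; facing it the catch's red ramp; both 50 long in y. Press the peg straight down there (5-12 N) till it stands on the plate (8 mm up); the spring pinches it.
- catch (a joint): Red catch: slide along fixture +x, metres, 0 closed, 0.016 propped by the thick peg; spring 2.2 N shut, 5 N propped. Stop-to-lug gap 12 mm shut, 28 propped; lug upright to 29 mm over the bench, then ramp leaning to +x up to 57 mm (mouth 32 wide when shut). Nose 96-110 mm over the bench, +x of nest: shut it overlaps the valve top 6 mm, propped it clears by 5. Fingers go to the valve's +y/-y sides.
- peg_thick: Thick turned light-wood peg, 28 mm diameter, 80 tall, 35 g, thin groove near its top, standing upright nose down on the bench; the lowest 14 mm narrow to 19 mm diameter. Origin at the centre of the nose's underside, own z up. The like peg of 16 mm diameter is too thin. It, or a steel hex fitting, may stand 65 mm or more to its left or right (y).
- valve: Small dark cast valve body, 86 mm tall, 0.19 kg, upright (leaning 3 degrees at most) in the nest, on the plate 8 mm above the bench. Origin at its underside, own z up. Round body and hex top are centred on own (0,+4) mm; a stem stub points to own -y, 40 mm up (in the nest: towards the robot). Grip it 65 to 80 mm above its underside across own x (= fixture y), 34 mm wide. Paler ones stay.
- tray: Open blue tray fixed to the bench, 140 x 140 mm, walls 5 mm thick and 22 mm high, floor 5 mm above the bench. Origin at the centre of its underside.
Mind the look-alikes: they are no part of the job. Leave any orange or purple look-alike of the peg_thick alone.

How it is judged:
On the way, in this order (a step that is already met when the one before it is completed fails the run):
1. the thick peg stands fully home in the seat, wedging the catch open, and the gripper has let go of it, the valve body still in the nest (value of joint catch above 0.013 m and x of peg_thick in the frame of fixture between -0.023 and -0.007 m and y of peg_thick in the frame of fixture between 0.025 and 0.065 m and z of peg_thick in the frame of fixture below 0.013 m and angle between peg_thick's own z axis and vertical below 0.175 rad and contact force between the fingers and peg_thick below 0.3 N and z of valve in the frame of fixture below 0.03 m and horizontal distance between valve and fixture below 0.07 m), for 0.2 s.
2. the valve body is lifted clear of the nest while the peg holds the catch open (value of joint catch above 0.013 m and x of peg_thick in the frame of fixture between -0.023 and -0.007 m and y of peg_thick in the frame of fixture between 0.025 and 0.065 m and z of peg_thick in the frame of fixture below 0.013 m and angle between peg_thick's own z axis and vertical below 0.175 rad and z of valve in the frame of fixture above 0.05 m), for 0.1 s.
At the end, for the whole second after the job is handed in: The valve body stands upright (within about 8 degrees) and at rest on the floor of the blue tray, and the thick peg still stands upright (within 10 degrees) in the seat, within 5 mm of the plate, anywhere along the seat within 20 mm of its centre, holding the catch open (value of joint catch above 0.013 m and x of peg_thick in the frame of fixture between -0.023 and -0.007 m and y of peg_thick in the frame of fixture between 0.025 and 0.065 m and z of peg_thick in the frame of fixture below 0.013 m and angle between peg_thick's own z axis and vertical below 0.175 rad and x of valve in the frame of tray between -0.05 and 0.05 m and y of valve in the frame of tray between -0.05 and 0.05 m and z of valve in the frame of tray below 0.012 m and angle between valve's own z axis and vertical below 0.15 rad and linear speed of valve below 0.02 m/s); the robot touches nothing.
It also fails if it takes over 54 s, if anything falls off the work surface, if the arm or the gripper's body presses on something with over 40 N, if the wrist force passes 120 N, or if a joint passes its speed limit or range.

## Working session

There is one attempt and no reset: what is moved stays moved. The work goes in short steps, Python scripts to look and compute and a tool call to move; the robot and the scene stay as the last step left them, time stands still between calls to the robot, and variables do not carry over. Pictures are saved under pics/ and viewed, about 8 in all and at most 12, crops included, and the job is handed in when it is done.

Besides the shell and the picture viewer there is one more tool, called after "Emit:" as name(argument=value, ...), one argument or row to a line, values as JSON. step_arm: Moves the arm, as the interface text tells. Its arguments: {"type":"object","properties":{"plan":{"type":"array","items":{"type":"array","items":{"type":"number"}}}},"required":["plan"]}

```bash
mkdir -p pics; ls; cat > h.py <<'E'
import numpy as np, cv2
from scipy.spatial.transform import Rotation as R
from cell import robot
def K(f): return f["frame"].shape[0]/2/np.tan(np.radians(f["vertical_fov"])/2)
def rot(f):
    q=np.array(f["orientation"],float)
    return R.from_quat(q,scalar_first=True) if q.size==4 else R.from_matrix(q)
def ray(f,u,v): return rot(f).apply([(u-f["cx"])/K(f),(v-f["cy"])/K(f),1])
def at(f,u,v,z):
    d=ray(f,u,v); e=np.array(f["eye"]); return (e+d*(z-e[2])/d[2]).round(4)
def proj(f,p):
    c=rot(f).inv().apply(np.array(p)-f["eye"]); return (c[...,:2]/c[...,2:]*K(f)+[f["cx"],f["cy"]]).round(1)
def grab(n,tag):
    import pickle
    f=robot.grab_frame(n); pickle.dump(f,open(f"pics/{tag}.pkl","wb"))
    cv2.imwrite(f"pics/{tag}.png",cv2.cvtColor(f["frame"],cv2.COLOR_RGB2BGR)); return f
def load(tag):
    import pickle; return pickle.load(open(f"pics/{tag}.pkl","rb"))
def crop(tag,x0,y0,x1,y1,s,out):
    i=cv2.imread(f"pics/{tag}.png")[y0:y1,x0:x1]; cv2.imwrite(f"pics/{out}.png",cv2.resize(i,None,fx=s,fy=s,interpolation=cv2.INTER_CUBIC))
E
python3 - <<'E'
from h import *
for n in ("scene","top"):
    f=grab(n,n+"0"); print(n,f["vertical_fov"],f["cx"],f["cy"],f["eye"],f["orientation"])
a=[cv2.imread(f"pics/{n}0.png") for n in("scene","top")]
print(robot.observe(), robot.hold_point_z)
E
```

```text
pics
scene 51.56205836308072 280.6616929500736 212.09938312894923 [ 0.24642004 -0.65799992  0.64518458] [-0.37835311  0.89153229 -0.2291142   0.09760014]
top 53.64516154462317 275.6390795316864 213.1012904962609 [ 0.46300334 -0.13759647  0.89976916] [ 0.02396203 -0.70414209  0.70897138 -0.0311339 ]
{'time': 0.1, 'joint_positions': array([ 1.19549552e+00,  3.07520666e-01,  1.50752964e+00,  1.21308278e-05,
        1.32837916e+00, -7.35009611e-02]), 'dq': array([-0.00130826, -0.00148506, -0.00182447,  0.00038455,  0.00190009,
       -0.00017915]), 'joint_efforts': array([ 2.54440900e-03, -4.58525813e+01, -2.52609551e+01, -2.63243437e-04,
        5.61124893e-03,  2.58315907e-05]), 'position': array([0.17070827, 0.54843698, 0.23046521]), 'ee_rot': array([-0.6984387 ,  0.69970311, -0.10644741,  0.10615028]), 'contact_force': array([-0.83863424,  0.86691097, -0.11278144]), 'moment': array([-0.02302396,  0.0103652 , -0.00421943]), 'opening': 0.9990652465346549} 0.0187
```

View pics/top0.png

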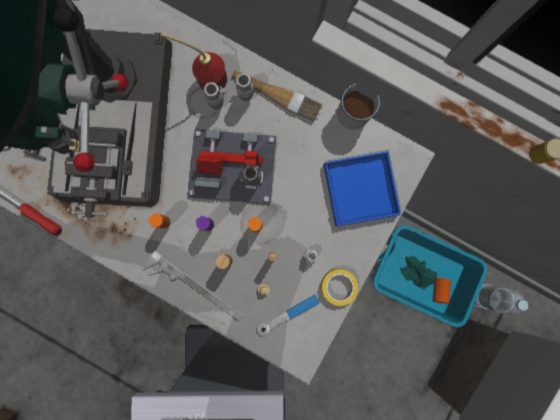

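View pics/scene0.png

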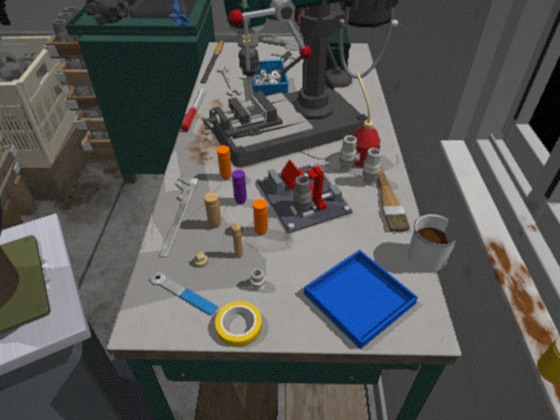

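Top: blue tray at (361,189), fixture about (232,166), thick light-wood peg at (222,262), thin peg at (272,257). Look-alikes: orange pegs (158,220) and (255,225), purple (204,224), hex fitting (310,257), wooden knob (263,291). Paler valves are at (212,95) and (244,85). Next, a close crop.

```bash
python3 - <<'E'
from h import *
f=load("top0")
for n,u,v,z in [("peg",222,262,.08),("thin",272,257,.08),("fixc",233,167,.008),("tray",361,189,.022),("o1",158,220,.08),("o2",255,225,.08),("pu",204,224,.08)]: print(n,at(f,u,v,z))
a=cv2.imread("pics/top0.png")[115:285,175:295]; b=cv2.imread("pics/scene0.png")[140:240,190:360]
cv2.imwrite("pics/c1.png",cv2.resize(a,None,fx=3.5,fy=3.5,interpolation=cv2.INTER_CUBIC))
cv2.imwrite("pics/c2.png",cv2.resize(b,None,fx=4.7,fy=4.7,interpolation=cv2.INTER_CUBIC))
A=cv2.imread("pics/c1.png");B=cv2.imread("pics/c2.png")
print(A.shape,B.shape)
E
```

```text
peg [ 0.4316 -0.0404  0.08  ]
thin [ 0.4406 -0.1384  0.08  ]
fixc [ 0.6336 -0.0551  0.008 ]
tray [ 0.5819 -0.3293  0.022 ]
o1 [0.5148 0.0859 0.08  ]
o2 [ 0.5037 -0.1052  0.08  ]
pu [ 0.5063 -0.0047  0.08  ]
(595, 420, 3) (470, 799, 3)
```

View pics/c1.png

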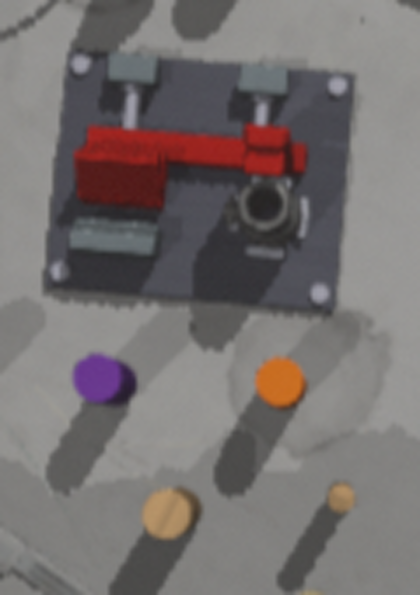

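View pics/c2.png

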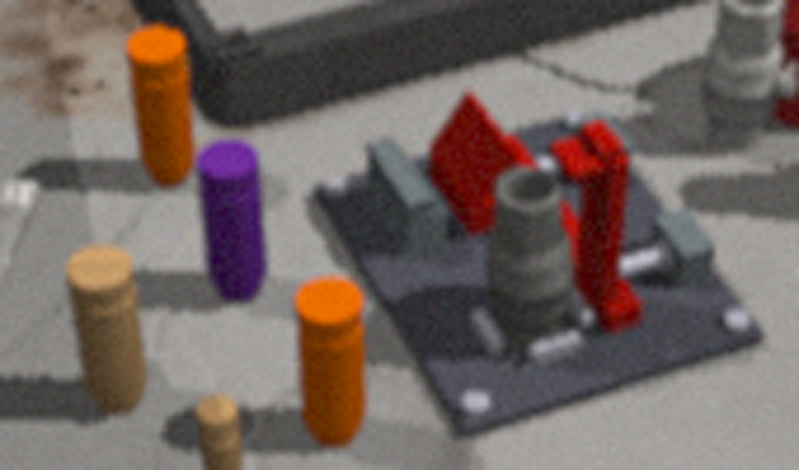

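Crops: the thick light-wood peg (c1 (168,512), c2 (102,265)) is clear of the thin peg, with orange/purple pegs about 75 mm away. The fixture plate corners are visible in c1, and the catch is shut against the dark valve.

```bash
python3 - <<'E'
from h import *
f=load("top0"); g=load("scene0")
T=lambda x,y:(175+x/3.5,115+y/3.5)
S=lambda x,y:(190+x/4.7,140+y/4.7)
c=np.array([at(f,*T(*p),.008) for p in [(68,50),(355,73),(333,313),(43,292)]]); print(c, np.linalg.norm(c-np.roll(c,1,0),axis=1))
o=c.mean(0); vx=(c[0]+c[1]-c[2]-c[3]); vy=c[0]+c[3]-c[1]-c[2]
print("fix",o,"yaw",np.arctan2(vx[1],vx[0]),np.arctan2(-vy[0],vy[1]))
yaw=np.arctan2(vx[1],vx[0])/2+np.arctan2(-vy[0],vy[1])/2
r=R.from_euler('z',yaw).as_matrix()[:2,:2]
for n,p in (("seat",(-.015,.045)),("nest",(-.015,-.045))): print(n,o[:2]+r@p)
cs=np.array([at(g,*S(*p),.008) for p in [(315,190),(757,338),(462,432)]]);print("scene corners",cs, "ctr", (cs[0]+cs[1])/2)
print("valve top hole",at(f,*T(267,204),.094),at(g,*S(528,187),.094))
print("stop top corners",[at(f,*T(*p),.042) for p in [(71,234),(153,236),(155,251),(70,249)]])
print("peg",at(f,*T(167,512),.08),at(g,*S(101,267),.08))
print("tray",[at(f,*p,.022) for p in [(325,165),(389,151),(399,210),(339,228)]])
print("traysc",[at(g,*p,.022) for p in [(305,293),(361,253),(416,298),(359,341)]])
print("wrist")
E
```

```text
[[ 0.7174  0.0291  0.008 ]
 [ 0.7019 -0.1498  0.008 ]
 [ 0.5515 -0.1352  0.008 ]
 [ 0.5656  0.0433  0.008 ]] [0.15246272 0.17957021 0.15110698 0.17905602]
fix [ 0.6341  -0.05315  0.008  ] yaw -0.09501416925532069 -0.08263178398883185
seat [ 0.62315091 -0.0069968 ]
nest [ 0.61516735 -0.09664201]
scene corners [[ 0.568   0.0369  0.008 ]
 [ 0.6956 -0.1513  0.008 ]
 [ 0.5508 -0.138   0.008 ]] ctr [ 0.6318 -0.0572  0.008 ]
valve top hole [ 0.6045 -0.0988  0.094 ] [ 0.604  -0.0983  0.094 ]
stop top corners [array([0.5962, 0.0201, 0.042 ]), array([ 0.5947, -0.0286,  0.042 ]), array([ 0.5857, -0.0298,  0.042 ]), array([0.5872, 0.0206, 0.042 ])]
peg [ 0.433  -0.0417  0.08  ] [ 0.432  -0.0433  0.08  ]
tray [array([ 0.6342, -0.2532,  0.022 ]), array([ 0.6639, -0.3916,  0.022 ]), array([ 0.5365, -0.4093,  0.022 ]), array([ 0.499 , -0.2807,  0.022 ])]
traysc [array([ 0.4978, -0.2897,  0.022 ]), array([ 0.6371, -0.2627,  0.022 ]), array([ 0.6591, -0.3902,  0.022 ]), array([ 0.5251, -0.4091,  0.022 ])]
wrist
```

```bash
python3 - <<'E'
from h import *
f=load("top0"); g=load("scene0")
T=lambda x,y:(175+x/3.5,115+y/3.5)
S=lambda x,y:(190+x/4.7,140+y/4.7)
print("stop face edge z42",[at(f,*T(*p),.042) for p in [(75,217),(157,220)]],[at(g,*S(*p),.042) for p in [(385,138),(448,212)]])
print("nose z110, z96",at(f,*T(267,153),.11),at(f,*T(267,173),.096))
print("front nest block z18",at(f,*T(264,250),.018), at(g,*S(555,345),.018))
print("ramp top edge z57",[at(f,*T(*p),.057) for p in [(77,152),(165,155)]])
print("lug? z8",at(f,*T(120,205),.029))
fw=grab("wrist","w0"); print(fw["eye"],fw["orientation"])
E
```

```text
stop face edge z42 [array([0.6064, 0.0178, 0.042 ]), array([ 0.6043, -0.0309,  0.042 ])] [array([0.597 , 0.0182, 0.042 ]), array([ 0.5968, -0.0432,  0.042 ])]
nose z110, z96 [ 0.63   -0.0997  0.11  ] [ 0.6216 -0.099   0.096 ]
front nest block z18 [ 0.5894 -0.0933  0.018 ] [ 0.608 -0.12   0.018]
ramp top edge z57 [array([0.6424, 0.0142, 0.057 ]), array([ 0.6404, -0.0373,  0.057 ])]
lug? z8 [ 0.6158 -0.0069  0.029 ]
[0.09225113 0.57327721 0.37327906] [0.13124066 0.79470132 0.5850037  0.09484919]
```

```bash
python3 - <<'E'
from h import *
s=robot.observe(); r=R.from_quat(s["ee_rot"],scalar_first=True); print(r.as_matrix().round(3), s["time"])
j=r.as_matrix()[:,2]; a=np.arctan2(j[1],j[0]); 
for k in (0,1,-1): print("turn deg",np.degrees((np.pi/2-.085)-a+k*np.pi), "fraction",np.degrees((np.pi/2-.085)-a+k*np.pi)/60)
f=load("top0"); 
for u,v in [(85,160),(120,82),(88,205),(65,200),(60,145)]: print(u,v,at(f,u,v,.25),at(f,u,v,.1))
E
```

```text
[[ 0.955 -0.001  0.297]
 [-0.297 -0.001  0.955]
 [-0.    -1.    -0.002]] 0.15
turn deg 12.422362296199147 fraction 0.20703937160331912
turn deg 192.42236229619914 fraction 3.207039371603319
turn deg -167.57763770380086 fraction -2.792960628396681
85 160 [0.5997 0.1558 0.25  ] [0.6313 0.2236 0.1   ]
120 82 [0.7261 0.1036 0.25  ] [0.7869 0.1593 0.1   ]
88 205 [0.5283 0.1491 0.25  ] [0.5434 0.2153 0.1   ]
65 200 [0.5364 0.1852 0.25  ] [0.5534 0.2597 0.1   ]
60 145 [0.624  0.1959 0.25  ] [0.6611 0.2729 0.1   ]
```

Emit:
step_arm(
  plan=[
    [1, 0.16, -0.18, 0, 0, 0, 0.03],
    [1, 0.32, -0.36, 0, 0, 0, 0.06],
    [1, 0.48, -0.55, 0, 0, 0, 0.09],
    [1, 0.64, -0.74, 0, 0, 0, 0.12],
    [1, 0.76, -0.92, 0, 0, 0, 0.16],
    [1, 0.8, -1, 0, 0, 0, 0.207],
    [1, 0.8, -1, 0, 0, 0, 0.207],
    [1, 0.8, -1, 0, 0, 0, 0.207],
  ],
)

```text
time: 1.15
position: [0.3706, 0.2994, 0.2312]
ee_rot: [0.707, -0.706, 0.031, -0.03]
contact_force: [-0.2, 0.5, 0.3]
opening: 1.002
```

Emit:
step_arm(
  plan=[
    [1, 0.06, -0.2, 0, 0, 0, 0],
    [1, 0.12, -0.42, 0, 0, 0, 0],
    [1, 0.18, -0.64, 0, 0, 0, 0],
    [1, 0.22, -0.86, 0, 0, 0, 0],
    [1, 0.24, -1, 0, 0, 0, 0],
    [1, 0.24, -1, 0, 0, 0, 0],
    [1, 0.24, -1, 0, 0, 0, 0],
    [1, 0.24, -1, 0, 0, 0, 0],
  ],
)

```text
time: 2.15
position: [0.4307, 0.0504, 0.2313]
ee_rot: [0.707, -0.706, 0.029, -0.029]
contact_force: [0.0, 0.6, -1.1]
opening: 1.0
```

Emit:
step_arm(
  plan=[
    [1, 0.007, -0.18, 0, 0, 0, 0],
    [1, 0.007, -0.37, 0, 0, 0, 0],
    [1, 0.007, -0.37, -0.12, 0, 0, 0],
    [1, 0.007, -0.37, -0.24, 0, 0, 0],
    [1, 0.007, -0.37, -0.24, 0, 0, 0],
    [1, 0.007, -0.37, -0.24, 0, 0, 0],
    [1, 0.007, -0.37, -0.24, 0, 0, 0],
    [1, 0.007, -0.37, -0.24, 0, 0, 0],
  ],
)

```text
time: 3.15
position: [0.4334, -0.0434, 0.1722]
ee_rot: [-0.706, 0.707, -0.029, 0.031]
contact_force: [0.0, 0.7, -0.1]
opening: 1.002
```

```bash
python3 - <<'E'
from h import *
f=grab("wrist","w1"); p=robot.observe()["position"]; print(p,f["eye"],f["cx"],f["cy"],f["vertical_fov"])
print("pred peg top",proj(f,[.4325,-.0425,.08]),"grasp line",proj(f,[p[0],p[1],.08]), "seat corners",proj(f,[[.605,.018,.042],[.603,-.03,.042]]))
E
```

```text
[ 0.43324461 -0.04341457  0.17209084] [ 0.35116792 -0.036242    0.31488188] 287.5913143382003 215.24823475066336 59.97264169387959
pred peg top [288.9 217.8] grasp line [287.7 218.9] seat corners [[369.2 373.9]
 [317.5 375.7]]
```

View pics/w1.png

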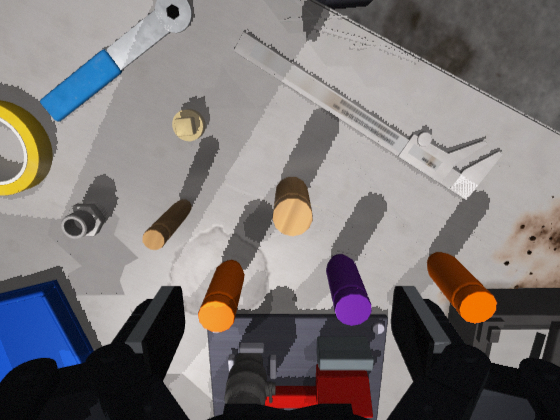

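The wrist view shows the thick peg top at (293,213), within 3 mm of prediction, with the jaws clear on both sides. Descend and grip.

Emit:
step_arm(
  plan=[
    [1, -0.008, 0.008, -0.16, 0, 0, 0],
    [1, -0.008, 0.008, -0.34, 0, 0, 0],
    [1, -0.008, 0.008, -0.5, 0, 0, 0],
    [1, -0.008, 0.008, -0.5, 0, 0, 0],
    [-1, -0.008, 0.008, -0.5, 0, 0, 0],
    [-1, -0.008, 0.008, -0.5, 0, 0, 0],
    [-1, -0.008, 0.008, -0.5, 0, 0, 0],
    [-1, -0.008, 0.008, -0.5, 0, 0, 0],
  ],
)

```text
time: 4.2
position: [0.4317, -0.0416, 0.0476]
ee_rot: [-0.706, 0.707, -0.029, 0.031]
contact_force: [-0.2, 0.8, 7.5]
opening: 0.299
```

Emit:
step_arm(
  plan=[
    [-1, 0, 0, 0, 0, 0, 0],
    [-1, 0, 0, 0, 0, 0, 0],
    [-1, 0, 0, 0, 0, 0, 0],
    [-1, 0, 0, 0.02, 0, 0, 0],
    [-1, 0, 0, 0.15, 0, 0, 0],
    [-1, 0, 0, 0.35, 0, 0, 0],
    [-1, 0, 0, 0.52, 0, 0, 0],
    [-1, 0, 0, 0.52, 0, 0, 0],
  ],
)

```text
time: 5.2
position: [0.4333, -0.042, 0.18]
ee_rot: [-0.706, 0.707, -0.027, 0.033]
contact_force: [-1.0, 0.1, 0.0]
opening: 0.305
```

Emit:
step_arm(
  plan=[
    [-1, 0.15, 0.03, 0, 0, 0, 0],
    [-1, 0.32, 0.06, 0, 0, 0, 0],
    [-1, 0.5, 0.1, 0, 0, 0, 0],
    [-1, 0.66, 0.13, 0, 0, 0, 0],
    [-1, 0.747, 0.142, 0, 0, 0, 0],
    [-1, 0.747, 0.142, -0.1, 0, 0, 0],
    [-1, 0.747, 0.142, -0.16, 0, 0, 0],
    [-1, 0.747, 0.142, -0.16, 0, 0, 0],
  ],
)

```text
time: 6.2
position: [0.6152, -0.0059, 0.1339]
ee_rot: [0.707, -0.706, 0.032, -0.028]
contact_force: [0.2, 0.1, 0.5]
opening: 0.307
```

```bash
python3 - <<'E'
from h import *
print(robot.observe()["position"])
s=grab("scene","s2"); w=grab("wrist","w2"); t=grab("top","t2")
p=robot.observe()["position"]; print(p)
print(proj(s,[[p[0],p[1],p[2]-.047],[p[0],p[1],p[2]+.033]]))
a=cv2.imread("pics/s2.png")[100:240,220:370]; a=cv2.resize(a,None,fx=4,fy=4,interpolation=cv2.INTER_CUBIC)
cv2.imwrite("pics/c3.png",a)
E
```

```text
[ 0.61516203 -0.00588673  0.13394341]
[ 0.61753377 -0.00612125  0.13681208]
[[285.5 155. ]
 [285.8 122.6]]
```

View pics/c3.png

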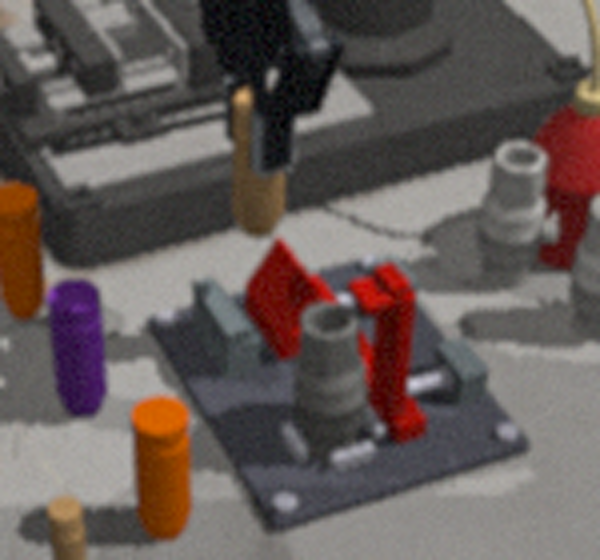

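View pics/w2.png

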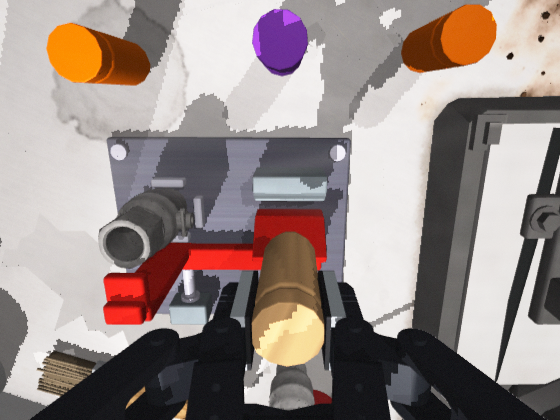

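```bash
python3 - <<'E'
from h import *
w=load("w2"); print(w["eye"])
print("stop +x edge",[at(w,*p,.042) for p in [(254,199),(326,199)]],"-x top edge", at(w,290,189,.042))
print("plate -x edge",[at(w,*p,.008) for p in [(108,137),(351,138)]])
print("valve hole",at(w,125,243,.094), "nest block front",at(w,168,182,.018))
p=[.6178,-.0062,.1366]
print("peg top pred",proj(w,[p[0],p[1],p[2]+.033]),"nose",proj(w,[p[0],p[1],p[2]-.047]))
i=cv2.imread("pics/w2.png")[120:300,90:360]; cv2.imwrite("pics/c4.png",cv2.resize(i,None,fx=2.9,fy=2.9,interpolation=cv2.INTER_CUBIC))
E
```

```text
[0.53463061 0.00111752 0.27825682]
stop +x edge [array([ 0.5998, -0.0274,  0.042 ]), array([0.6039, 0.021 , 0.042 ])] -x top edge [ 0.595  -0.0027  0.042 ]
plate -x edge [array([ 0.5533, -0.1325,  0.008 ]), array([0.5692, 0.0444, 0.008 ])]
valve hole [ 0.6043 -0.0945  0.094 ] nest block front [ 0.5882 -0.0916  0.018 ]
peg top pred [287.3 341. ] nose [287.6 249.6]
```

View pics/c4.png

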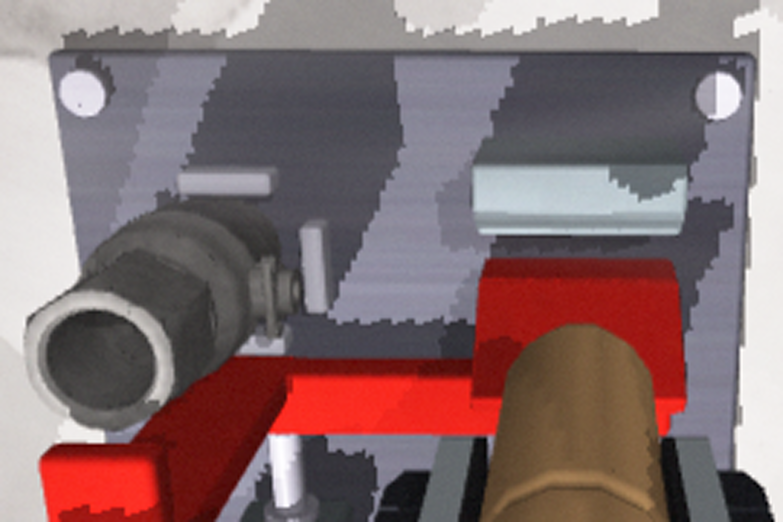

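The peg nose is above the mouth: the stop edge is at rows 199–200 and the red ramp just beyond. Press down in stages.

Emit:
step_arm(
  plan=[
    [-1, 0.006, 0.004, -0.05, 0, 0, 0],
    [-1, 0.006, 0.004, -0.1, 0, 0, 0],
    [-1, 0.006, 0.004, -0.14, 0, 0, 0],
    [-1, 0.006, 0.004, -0.17, 0, 0, 0],
    [-1, 0.006, 0.004, -0.19, 0, 0, 0],
    [-1, 0.006, 0.004, -0.2, 0, 0, 0],
    [-1, 0.006, 0.004, -0.21, 0, 0, 0],
    [-1, 0.006, 0.004, -0.21, 0, 0, 0],
  ],
)

```text
time: 7.35
position: [0.6185, -0.0049, 0.0838]
ee_rot: [0.706, -0.706, 0.03, -0.03]
contact_force: [-3.0, 0.6, 2.8]
opening: 0.3
```

Emit:
step_arm(
  plan=[
    [-1, 0, 0, -0.02, 0, 0, 0],
    [-1, 0, 0, -0.04, 0, 0, 0],
    [-1, 0, 0, -0.06, 0, 0, 0],
    [-1, 0, 0, -0.08, 0, 0, 0],
    [-1, 0, 0, -0.09, 0, 0, 0],
    [-1, 0, 0, -0.1, 0, 0, 0],
    [-1, 0, 0, -0.105, 0, 0, 0],
    [-1, 0, 0, -0.105, 0, 0, 0],
  ],
)

```text
time: 8.35
position: [0.6196, -0.0051, 0.0575]
ee_rot: [-0.706, 0.706, -0.03, 0.03]
contact_force: [-0.2, 0.1, 1.7]
opening: 0.304
```

Emit:
step_arm(
  plan=[
    [-1, 0, 0, -0.004, 0, 0, 0],
    [-1, 0, 0, -0.008, 0, 0, 0],
    [-1, 0, 0, -0.012, 0, 0, 0],
    [-1, 0, 0, -0.015, 0, 0, 0],
    [-1, 0, 0, -0.018, 0, 0, 0],
    [-1, 0, 0, -0.02, 0, 0, 0],
    [-1, 0, 0, -0.02, 0, 0, 0],
    [-1, 0, 0, -0.02, 0, 0, 0],
  ],
)

```text
time: 9.35
position: [0.6199, -0.0051, 0.0556]
ee_rot: [-0.706, 0.707, -0.029, 0.031]
contact_force: [-4.4, 1.0, 20.6]
opening: 0.303
```

Emit:
step_arm(
  plan=[
    [-1, 0, 0, 0.006, 0, 0, 0],
    [0.2, 0, 0, 0.006, 0, 0, 0],
    [0.2, 0, 0, 0.006, 0, 0, 0],
    [0.2, 0, 0, 0.006, 0, 0, 0],
    [0.2, 0, 0, 0.006, 0, 0, 0],
    [0.2, 0, 0, 0.1, 0, 0, 0],
    [0.2, 0, 0, 0.3, 0, 0, 0],
    [0.2, 0, 0, 0.5, 0, 0, 0],
  ],
)

```text
time: 10.35
position: [0.6185, -0.005, 0.1781]
ee_rot: [0.706, -0.706, 0.031, -0.029]
contact_force: [-0.1, -0.1, 0.5]
opening: 0.601
```

Emit:
step_arm(
  plan=[
    [1, 0, 0, 0.1, 0, 0, 0],
    [1, -0.1, -0.08, 0.1, 0, 0, 0],
    [1, -0.2, -0.16, 0.1, 0, 0, 0],
    [1, -0.2, -0.24, 0.1, 0, 0, 0],
    [1, -0.2, -0.3, 0.1, 0, 0, 0],
    [1, -0.2, -0.36, 0.1, 0, 0, 0],
    [1, -0.2, -0.36, 0.1, 0, 0, 0],
    [1, -0.2, -0.36, 0.1, 0, 0, 0],
  ],
)

```text
time: 11.35
position: [0.5692, -0.0948, 0.2023]
ee_rot: [0.707, -0.706, 0.03, -0.03]
contact_force: [0.9, -0.5, -0.5]
opening: 1.001
```

```bash
python3 - <<'E'
from h import *
w=grab("wrist","w3"); s=grab("scene","s3"); print(robot.observe()["position"],w["eye"])
a=cv2.imread("pics/w3.png")
b=cv2.resize(cv2.imread("pics/s3.png")[130:235,230:360],None,fx=4,fy=4,interpolation=cv2.INTER_CUBIC)[:420]
b=b[:, :240+280]
c=np.hstack([cv2.resize(a,(800,600))]); cv2.imwrite("pics/c5.png",c); cv2.imwrite("pics/c6.png",b)
E
```

```text
[ 0.56903532 -0.09447016  0.20236701] [ 0.4872728  -0.08774162  0.34508862]
```

View pics/c5.png

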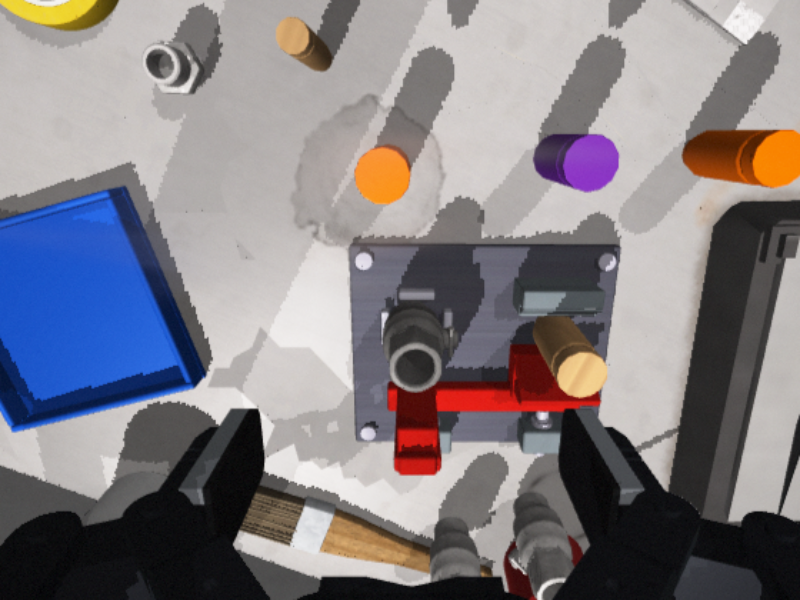

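```bash
python3 - <<'E'
from h import *
w=load("w3");s=load("s3")
S=.7
print("valve top",at(w,414*S,364*S,.094),"edges",at(w,386*S,364*S,.094),at(w,445*S,364*S,.094),"peg top",at(w,583*S,374*S,.088))
for z in (.08,.088,.096): print(z,at(w,583*S,374*S,z), "plate corners",[at(w,x*S,y*S,.008) for x,y in[(350,245),(620,245),(357,439)]][:3] if z==.08 else "")
print("body lower ring z~30?",at(w,415*S,325*S,.05),"stub",at(w,450*S,335*S,.048))
i=cv2.imread("pics/w3.png")[195:345,235:435]; i=cv2.resize(i,None,fx=3,fy=3,interpolation=cv2.INTER_CUBIC)
b=cv2.resize(cv2.imread("pics/s3.png")[130:242,240:340],None,fx=4,fy=4,interpolation=cv2.INTER_CUBIC)
b=np.vstack([b,np.zeros((2,400,3),np.uint8)])
c=np.hstack([cv2.resize(i,(0,0),fx=.66,fy=.66),cv2.resize(b,(0,0),fx=.66,fy=.66)[:297]]); print(c.shape); cv2.imwrite("pics/c7.png",c)
E
```

```text
valve top [ 0.6031 -0.0961  0.094 ] edges [ 0.6018 -0.1108  0.094 ] [ 0.6045 -0.0797  0.094 ] peg top [ 0.6197 -0.005   0.088 ]
0.08 [ 0.6238 -0.0024  0.08  ] plate corners [array([ 0.5537, -0.1337,  0.008 ]), array([0.5689, 0.0432, 0.008 ]), array([ 0.7003, -0.1465,  0.008 ])]
0.088 [ 0.6197 -0.005   0.088 ] plate corners 
0.096 [ 0.6155 -0.0076  0.096 ] plate corners 
body lower ring z~30? [ 0.5976 -0.0948  0.05  ] stub [ 0.6067 -0.074   0.048 ]
(297, 660, 3)
```

View pics/c7.png

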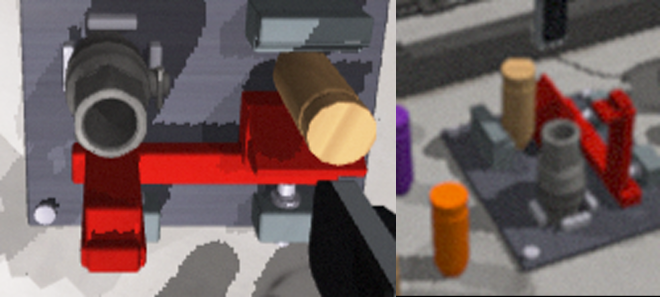

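The peg stands upright in the seat: its top at z=88 mm gives (0.620,-0.005), the release point, and the catch is open with the nose clear of the valve top. The valve's top centre is at (0.603,-0.096). Approach the valve.

Emit:
step_arm(
  plan=[
    [1, 0.07, -0.008, 0, 0, 0, 0],
    [1, 0.134, -0.008, 0, 0, 0, 0],
    [1, 0.134, -0.008, -0.15, 0, 0, 0],
    [1, 0.134, -0.008, -0.3, 0, 0, 0],
    [1, 0.134, -0.008, -0.42, 0, 0, 0],
    [1, 0.134, -0.008, -0.5, 0, 0, 0],
    [1, 0.134, -0.008, -0.56, 0, 0, 0],
    [1, 0.134, -0.008, -0.56, 0, 0, 0],
  ],
)

```text
time: 12.45
position: [0.6019, -0.0966, 0.0614]
ee_rot: [0.707, -0.706, 0.031, -0.029]
contact_force: [0.0, 0.0, 0.5]
opening: 1.003
```

Emit:
step_arm(
  plan=[
    [0, 0, 0, 0, 0, 0, 0],
    [-1, 0, 0, 0, 0, 0, 0],
    [-1, 0, 0, 0, 0, 0, 0],
    [-1, 0, 0, 0, 0, 0, 0],
    [-1, 0, 0, 0, 0, 0, 0],
    [-1, 0, 0, 0, 0, 0, 0],
    [-1, 0, 0, 0, 0, 0, 0],
    [-1, 0, 0, 0.01, 0, 0, 0],
  ],
)

```text
time: 13.45
position: [0.6026, -0.0962, 0.0655]
ee_rot: [0.707, -0.706, 0.03, -0.03]
contact_force: [0.8, 2.4, -2.5]
opening: 0.422
```

Emit:
step_arm(
  plan=[
    [-1, 0, 0, 0.06, 0, 0, 0],
    [-1, 0, 0, 0.14, 0, 0, 0],
    [-1, 0, 0, 0.24, 0, 0, 0],
    [-1, 0, 0, 0.36, 0, 0, 0],
    [-1, 0, 0, 0.48, 0, 0, 0],
    [-1, 0, 0, 0.54, 0, 0, 0],
    [-1, 0, 0, 0.54, 0, 0, 0],
    [-1, 0, 0, 0.54, 0, 0, 0],
  ],
)

```text
time: 14.45
position: [0.6015, -0.0969, 0.1989]
ee_rot: [0.707, -0.706, 0.031, -0.029]
contact_force: [0.0, -0.3, -2.4]
opening: 0.423
```

Emit:
step_arm(
  plan=[
    [-1, -0.01, -0.1, 0, 0, 0, 0],
    [-1, -0.02, -0.24, 0, 0, 0, 0],
    [-1, -0.04, -0.4, 0, 0, 0, 0],
    [-1, -0.05, -0.56, 0, 0, 0, 0],
    [-1, -0.06, -0.72, 0, 0, 0, 0],
    [-1, -0.07, -0.86, 0, 0, 0, 0],
    [-1, -0.08, -0.96, 0, 0, 0, 0],
    [-1, -0.08, -0.96, 0, 0, 0, 0],
  ],
)

```text
time: 15.45
position: [0.5817, -0.3385, 0.1987]
ee_rot: [0.707, -0.706, 0.031, -0.03]
contact_force: [-0.9, 0.7, -1.9]
opening: 0.421
```

```bash
python3 - <<'E'
from h import *
w=grab("wrist","w4"); s=grab("scene","s4"); print(robot.observe()["position"],robot.observe()["contact_force"])
a=cv2.imread("pics/s4.png")[120:380,180:470]; cv2.imwrite("pics/c8.png",cv2.resize(a,None,fx=2.2,fy=2.2,interpolation=cv2.INTER_CUBIC))
E
```

```text
[ 0.58204369 -0.33609173  0.19916211] [-0.63425831  0.33325683 -1.67087368]
```

View pics/c8.png

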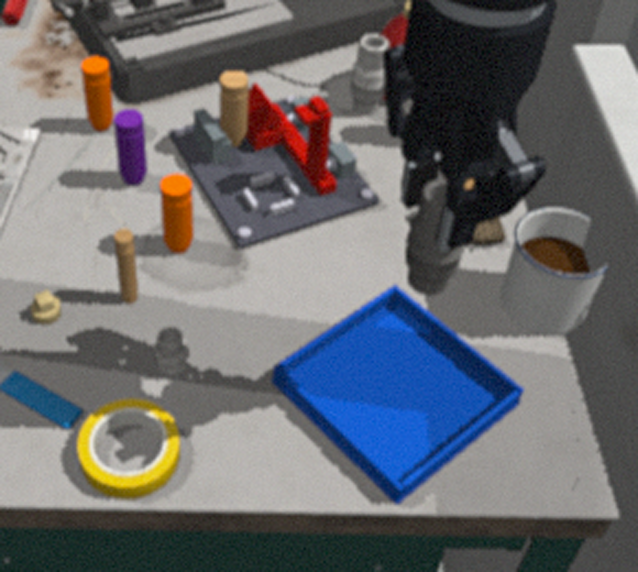

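The valve hangs upright above the tray at (430,230) in the crop and the peg stands in the seat. Lower it.

Emit:
step_arm(
  plan=[
    [-1, 0, 0, -0.1, 0, 0, 0],
    [-1, 0, 0, -0.22, 0, 0, 0],
    [-1, 0, 0, -0.34, 0, 0, 0],
    [-1, 0, 0, -0.44, 0, 0, 0],
    [-1, 0, 0, -0.5, 0, 0, 0],
    [-1, 0, 0, -0.53, 0, 0, 0],
    [-1, 0, 0, -0.54, 0, 0, 0],
    [-1, 0, 0, -0.545, 0, 0, 0],
  ],
)

```text
time: 16.55
position: [0.583, -0.3373, 0.0646]
ee_rot: [-0.706, 0.707, -0.03, 0.031]
contact_force: [-0.6, 0.8, -1.8]
opening: 0.419
```

Emit:
step_arm(
  plan=[
    [-1, 0, 0, -0.002, 0, 0, 0],
    [-1, 0, 0, -0.004, 0, 0, 0],
    [-1, 0, 0, -0.006, 0, 0, 0],
    [-1, 0, 0, -0.008, 0, 0, 0],
    [-1, 0, 0, -0.008, 0, 0, 0],
    [-1, 0, 0, -0.008, 0, 0, 0],
    [-1, 0, 0, -0.008, 0, 0, 0],
    [-1, 0, 0, -0.008, 0, 0, 0],
  ],
)

```text
time: 17.55
position: [0.5824, -0.337, 0.0618]
ee_rot: [0.706, -0.706, 0.03, -0.03]
contact_force: [0.1, 0.8, -1.6]
opening: 0.413
```

Emit:
step_arm(
  plan=[
    [-1, 0, 0, -0.003, 0, 0, 0],
    [-1, 0, 0, -0.006, 0, 0, 0],
    [-1, 0, 0, -0.009, 0, 0, 0],
    [-1, 0, 0, -0.012, 0, 0, 0],
    [-1, 0, 0, -0.012, 0, 0, 0],
    [-1, 0, 0, -0.012, 0, 0, 0],
    [-1, 0, 0, -0.012, 0, 0, 0],
    [-1, 0, 0, -0.012, 0, 0, 0],
  ],
)

```text
time: 18.55
position: [0.5835, -0.3372, 0.0612]
ee_rot: [-0.706, 0.707, -0.029, 0.031]
contact_force: [-1.6, 2.0, 10.1]
opening: 0.418
```

Emit:
step_arm(
  plan=[
    [-1, 0, 0, 0.004, 0, 0, 0],
    [0.1, 0, 0, 0.004, 0, 0, 0],
    [0.4, 0, 0, 0.004, 0, 0, 0],
    [1, 0, 0, 0.004, 0, 0, 0],
    [1, 0, 0, 0.004, 0, 0, 0],
    [1, 0, 0, 0.1, 0, 0, 0],
    [1, 0, 0, 0.3, 0, 0, 0],
    [1, 0, 0, 0.5, 0, 0, 0],
  ],
)

```text
time: 19.55
position: [0.5821, -0.3368, 0.1844]
ee_rot: [0.707, -0.706, 0.031, -0.03]
contact_force: [0.5, 0.6, -0.1]
opening: 0.999
```

Emit:
step_arm(
  plan=[
    [1, 0, 0, 0.15, 0, 0, 0],
    [1, -0.1, 0.2, 0.2, 0, 0, 0],
    [1, -0.2, 0.4, 0.2, 0, 0, 0],
    [1, -0.3, 0.6, 0.2, 0, 0, 0],
    [1, -0.35, 0.7, 0.2, 0, 0, 0],
    [1, -0.35, 0.7, 0.2, 0, 0, 0],
    [1, -0.35, 0.7, 0.2, 0, 0, 0],
    [1, -0.35, 0.7, 0.2, 0, 0, 0],
  ],
)

```text
time: 20.55
position: [0.4958, -0.1631, 0.2338]
ee_rot: [-0.706, 0.707, -0.03, 0.031]
contact_force: [-0.2, 0.4, -1.0]
opening: 0.999
```

```bash
python3 - <<'E'
from h import *
s=grab("scene","s5"); t=grab("top","t5"); print(robot.observe()["position"],robot.observe()["contact_force"])
a=cv2.resize(cv2.imread("pics/s5.png")[130:350,210:430],(400,400),interpolation=cv2.INTER_CUBIC)
b=cv2.resize(cv2.imread("pics/t5.png")[90:290,210:410],(400,400),interpolation=cv2.INTER_CUBIC)
cv2.imwrite("pics/c9.png",np.hstack([a,b]))
E
```

```text
[ 0.49550453 -0.16297098  0.2335858 ] [-0.3512398   0.211477   -0.11924981]
```

View pics/c9.png

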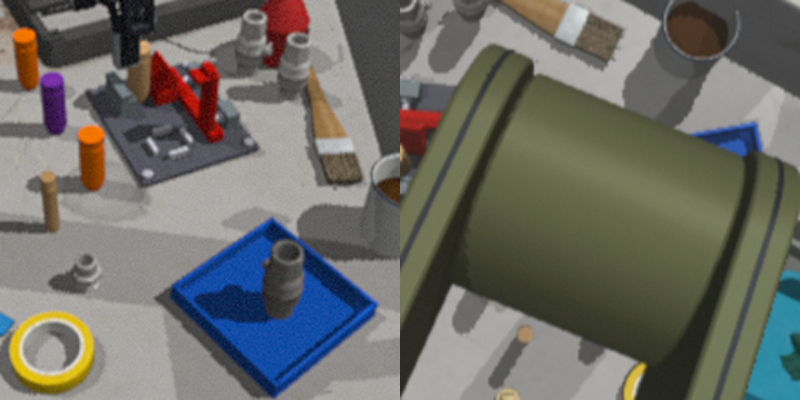

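The valve stands in the tray (scene crop: base about (282,305), top (288,250)) and the peg is still in the seat at (140,70). The arm hides the tray in the top view. Check the numbers, then hand in.

```bash
python3 - <<'E'
from h import *
s=load("s5"); k=.55
print("base",at(s,210+282*k,130+305*k,.005),"top",at(s,210+288*k,130+250*k,.091),"peg top",at(s,210+139*k,130+47*k,.088))
print(proj(s,[[.583,-.337,.005],[.583,-.337,.091]]), 210+282*k,130+305*k, 210+288*k,130+250*k)
print(robot.observe()["time"]); print(robot.finish_job())
E
```

```text
base [ 0.5921 -0.3393  0.005 ] top [ 0.5859 -0.3373  0.091 ] peg top [ 0.6191 -0.0076  0.088 ]
[[360.1 298.9]
 [366.9 268.1]] 365.1 297.75 368.4 267.5
20.65
the job is handed in; nothing more can be done
None
```

I wedged the thick wooden peg into the fixture seat, lifted the dark valve body out and stood it in the blue tray. I handed the job in at about 20.7 s of the 54 s allowed. `finish_job` gives no verdict, so what follows is from my own checks.

- **Peg and catch:** I pressed the peg until the upward force reached about 21 N. That is above the 5–12 N you gave, and the press bottomed out at the expected height. After release the wrist image put the peg top at (0.620, -0.005), the release point, with the catch nose clear of the valve. The last scene image put it at (0.619, -0.008).
- **Valve:** In the last scene image it stands at about (0.59, -0.34), near the tray centre I measured at (0.582, -0.336). I saw a lean of at most about 4 degrees, within reading error and under the 8 allowed.
- **Robot:** The arm was away from everything when I handed in.

**Checks that disagreed or failed:**
- **Valve in the nest:** Its top measured about 15 mm closer to the robot than the fixture pose predicted. I went by the measured position, and the grip held.
- **Valve base in the tray:** My reading of its x differs by about 9 mm from where I released it. Both positions are well inside the tray limits.
- **Top camera:** In the final picture the arm hid the tray and most of the fixture, so only the scene view confirms the end state.

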